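Fit the pressure roller in the envelope sealer and hold its tailstock clamped at the mark

ROBOT

A 6-joint arm with a two-finger parallel gripper is mounted at the origin on the work surface. World frame = base frame: x ahead of the robot, y to its left, z up, the work surface at z = 0. Lengths are in mm, angles in degrees, forces in N, time in s.
With the tool pointing down it reaches from about 300 to 850 mm from the base axis. Payload 4.2 kg.
Tool frame: the origin (TCP) lies midway between the tips of the shut fingers; the grasp point (between the pads) lies 19 mm behind it; x points along the fingers, z is the direction in which the jaws open and shut, and the axes are right-handed (so a half turn about x gives the same grasp; the last joint's range is limited). The gripper opens to 91 mm and grips with 3 to 60 N. Pads are 32 mm wide; open, the fingers measure 118 mm over their backs; the gripper's body (76 mm by 178 mm) begins 60 mm behind the grasp point.
Start: joints at [-69.901, 18.312, 89.639, -0, 72.044, -1.146], TCP at [208.362, -535.937, 213.976] pointing down, gripper open.
Joint ranges: [-177.97, 177.97], [-48.28, 115.42], [12.27, 149.76], [-77.06, 257.06], [2.81, 150.46], [-146.56, 146.56]. Speed limits (degrees/s): [147.25, 147.25, 180, 180, 180, 180].

INTERFACE

Orientations are given as [roll, pitch, yaw] about the fixed x, y, z axes, in that order (R = Rz(yaw) Ry(pitch) Rx(roll)).
In Python, from workcell import env gives the robot as it stands.
- The arm moves only by the tool send_rows, never from a script. Its argument "commands" is a list that holds one entry, the list of rows, each a list of 6 numbers: the shift along the tool's x, y, z normalised to -1 to 1, where 1 is 0.1 m, then the turn, a rotation vector about the tool's x, y, z normalised to -1 to 1, where 1 is 2 pi rad. In form: [[[x, y, z, wx, wy, wz], ...]]. A call has 1 to 20 rows; each row is the pose to reach, as a shift and turn from the pose commanded when the call began, along the tool's axes at that moment, turning the shorter way round; what a row does not reach only later rows make up. A row lasts 1/8 s, in which the tool goes at most 62.5 mm and 10.7 degrees, less where a joint would pass 70% of its speed; a pose out of reach is approached as far as the arm can. A call with a number of a shift or a turn outside -1 to 1 is refused whole. A call with a gripper value outside its range is refused whole. "jaw" is the closure, from -1 (fully open) to 1 (shut), so that 0 is half open, set as the call begins (left out, the last holds). The fingers move at their own pace and stop on an object; "force" is the grip in N (left out, the last holds). Time passes only in rows, so rows that repeat a pose let the fingers close. It gives the time, the measured TCP pose, the force and the opening at its end, in the units of the state.
- env.state(): the state, without advancing time (a new reading comes with each control period).
- env.grab_frame(name): name is "side" or "top" or "wrist"; returns (picture, depth): 480x640x3 uint8, red, green, blue; 480x640 float32, mm along the optical axis (not along the pixel's ray), 0 where there is no reading.
- env.get_calibration(name): a dict with "mtx" (3x3 intrinsics, pixels), "camera_from_world" (4x4, takes a point from world to camera coordinates). Camera axes: x right, y up, looking along -z (the intrinsics and any distortion apply to the point x, -y, -z); pixel columns grow to the right and rows downward; lengths in mm; the calibration is good to about 2 mm. The wrist camera is an equidistant fisheye: a pixel r from the principal point sees the ray r / f radians off the axis. A picture is of the moment at which its call begins: read the wrist's pose just before it. get_calibration takes no time and is no camera call; for the wrist camera it gives the pose at the moment of the call.
- env.job_done(): hands the job in, once; it reports no verdict.
The state is a dict: "time_s": time; "qpos": joint angles; "qvel": joint speeds; "effort": joint torques, N m; "ee_pos": TCP position; "ee_rot": TCP orientation; "force": force on the tool from outside, world axes, zero at the start; "torque": the same for the moment, N m; "gripper_width": finger opening in mm.
Only numpy, scipy, OpenCV 4.12 (cv2) and the standard library are available. Lean on these libraries where they do the work, as an engineer would, in place of code of your own. Each camera call takes 0.05 s, during which the arm holds its last target.

TASK

Lift the rubber roller from its grey rest, lay it in the two V saddles of the envelope sealer between the two centre pins, and let go of it. Then, with the cam lever still open, push the sliding tailstock leg in until its crosshead lines up with the two index blocks (the length mark), so that the roller is caught on both pins, and holding the leg there squeeze the cam lever closed against the leg's grip bar. Both spring back if released, so the program finishes while still holding the leg at the mark with the lever pinched shut; leave the other things on the desk where they are.

Things in the scene. Friction and masses are not known exactly. Their poses are not given: they have to be found in the camera images.
- sealer: Envelope sealer, grey frame fixed to the desk (pose varies). Origin on the desk; y runs along the roller axis from head block to tailstock (at zero yaw = world y), z up. Roller axis x=0, z=75 mm. Bed 100 mm wide, top z=20, y -140..150. Two V saddles 10 mm thick, 48 wide at y=-38 and 60, tops z=72. Deck under the tailstock 160 wide, top z=40, y 150..335. Guide block 60 wide, top z=98, y 155..178
- head_pin (a point): Root of the head pin on the roller axis (sealer frame 0, -100, 75 mm), axes as the sealer's. A fixed shoulder 24 mm dia faces +y here and carries a tapered steel pin 9 mm dia, 16 mm long, tip at y=-84. Behind it the head block, 60 mm wide, top z=97, y -131.5..-101.5
- cradle (a point): Point on the sealer's roller axis (sealer frame 0, 20, 75 mm) where the centre of the roller goes when it is laid in the saddles: its ends then clear both pin tips by 14 to 16 mm. Axes as the sealer's
- mark (a point): Length mark (sealer frame 0, 200, 52 mm), midway between two small steel index blocks on the deck (26 x 8 mm, top z=52, at x=+-66, y 196..204). The leg is at the mark when tailstock coincides with this point and the crosshead lines up with the blocks. Axes as the sealer's
- tailstock: Sliding leg, moves along the sealer's y only; axes as the sealer's. Starts fully back (sealer y=256), slides up to 70 mm towards the head (-y); mark 56 mm in. Return spring 2 N (back) to 5 N (mark). Origin: 52 mm above the desk, under its crosshead, an upright plate 96 mm wide (x), y -4..4, z 7..54. Fingers astride bar and lever push it in with their sides on the back face (y=4)
- tail_pin (a point): Root of the leg's pin on the roller axis, 114 mm ahead (-y) of tailstock: a 24 mm dia shoulder with a tapered pin 9 mm dia, 16 mm long towards -y. As the leg goes in, the pin enters the roller's bore and the shoulder pushes the roller along the saddles onto the head pin; at the mark the roller has 6 mm of end play
- grip_bar (a point): Centre of the leg's fixed grip bar, an upright aluminium plate behind the crosshead, part of the tailstock: in its frame x -12..0, y 4..50, z 8..54 mm. The lever stands beside it on the +x side. Axes as the tailstock's
- cam_lever (a joint): Lever angle: 0 open (start; splayed 0.5 rad out to +x), 0.5 closed, flat along the grip bar. A spring opens it: closing takes 7 N at 20 mm from the hinge. Plate 11 mm thick, 42 long, z 11..51; upright hinge at tailstock x=6.5, y=6.5 mm. Bar and closed lever span x -12..12: fingers centred on x=0, closing along x, end up pinching both, 24 mm wide
- lever_tip (a point): Outer face of the cam lever near its free end (40 mm from the hinge), mid-height; at about tailstock x=+31 mm when open
- roller: Pressure roller, about 0.25 kg: black rubber cylinder 36 mm dia, 140 mm long, with a hollow steel journal 26 mm dia, 20 mm long at each end (180 mm over all; bore 16 mm dia, 20 mm deep). Origin at its centre, y along its axis; both ends alike. It lies in the rest with its axis 45 mm above the desk; grip it across its middle
- rest: Grey plastic rest on the desk, fixed (pose varies), 60 x 130 mm, base 8 mm thick, with two V saddles 12 mm thick at y=+-52 mm that carry the roller along its y. Origin on the desk under its centre
- mug: White ceramic mug, 76 mm dia, 90 mm tall; bystander. Origin: centre of underside
- stapler: Grey and black stapler 40 x 140 x 54 mm; bystander. Origin: centre of underside
- ink_pad: Flat metal ink pad tin 61 x 91 x 17 mm; bystander. Origin: centre of underside
- seal_stamp: Turned wooden hand stamp 36 mm dia, 78 mm tall; bystander. Origin: centre of underside
- tape_core: Cardboard core ring 90 mm dia, 24 mm tall; bystander. Origin: centre of underside
- pen_cup: Dark steel pen cup 76 mm dia, 95 mm tall; bystander. Origin: centre of underside
- glue: White glue bottle 44 mm dia, 120 mm tall; bystander. Origin: centre of underside
Things that resemble listed ones, but are neither listed nor needed, are in the scene too. Of the things shaped like the roller, the black one is meant.

How it is judged (in metres and radians):
On the way, in this order (a step that is already met when the one before it is completed fails the run):
1. the roller lies released in both saddles, between the two pins (x of roller in the frame of sealer between -0.004 and 0.004 m and z of roller in the frame of sealer between 0.071 and 0.079 m and angle between the y axis of roller and the y axis of sealer, either way round below 0.05 rad and y of roller in the frame of sealer between 0.006 and 0.034 m and contact force between the fingers and roller below 0.1 N and linear speed of roller below 0.02 m/s and y of tailstock in the frame of mark above 0.045 m), for 0.2 s.
2. the leg is held at the mark with the lever still open, the roller caught on both pins (y of tailstock in the frame of mark between -0.004 and 0.004 m and x of roller in the frame of sealer between -0.004 and 0.004 m and z of roller in the frame of sealer between 0.071 and 0.079 m and angle between the y axis of roller and the y axis of sealer, either way round below 0.05 rad and y of roller in the frame of sealer between -0.011 and 0.003 m and value of joint cam_lever below 0.2 rad), for 0.2 s.
At the end, for the whole second after the job is handed in: Crosshead within 4 mm of the mark, cam lever closed (above 0.43 of 0.5 rad), the fingers still pinching the leg's grip bar and lever (more than 3 N on the bar); the roller on the sealer's axis (within 4 mm, 0.05 rad) and caught on both pins, all at rest (y of tailstock in the frame of mark between -0.004 and 0.004 m and x of roller in the frame of sealer between -0.004 and 0.004 m and z of roller in the frame of sealer between 0.071 and 0.079 m and angle between the y axis of roller and the y axis of sealer, either way round below 0.05 rad and y of roller in the frame of sealer between -0.011 and 0.003 m and value of joint cam_lever above 0.43 rad and contact force between the fingers and tailstock_c0 above 3 N and contact force between the fingers and tailstock above 3 N and contact force between the fingers and roller below 0.1 N and linear speed of tailstock below 0.01 m/s and linear speed of roller below 0.02 m/s); the arm keeps its last pose, push and grip.
It fails at once if the cam lever is squeezed while the leg is more than 8 mm from the mark (value of joint cam_lever above 0.3 rad and (y of tailstock in the frame of mark above 0.008 m or y of tailstock in the frame of mark below -0.008 m)).
It fails at once if a bystander is disturbed (moved over 30 mm) (distance of any of mug, stapler, ink_pad, seal_stamp, tape_core, pen_cup, glue from where it was at the start of the episode above 0.03 m).
It also fails if it takes over 48 s, if anything falls off the work surface, if the arm or the gripper's body presses on something with over 40 N, if the wrist force passes 120 N, or if a joint passes its speed limit or range.

## Working session

There is one attempt and no reset: what is moved stays moved. The work goes in short steps, Python scripts to look and compute and a tool call to move; the robot and the scene stay as the last step left them, time stands still between calls to the robot, and variables do not carry over. Pictures are saved under pics/ and viewed, and the job is handed in when it is done.

Besides the shell and the picture viewer there is one more tool, called after "Request:" by a JSON object that holds its "api" and its "payload", one argument or row to a line. send_rows: Moves the arm, as the interface text tells. Its arguments: {"type":"object","properties":{"commands":{"type":"array","items":{"type":"array","items":{"type":"array","items":{"type":"number","minimum":-1,"maximum":1}}}},"jaw":{"type":"number"},"force":{"type":"number"}},"required":["commands"]}

```bash
ls; mkdir -p pics; python3 - <<'E'
from workcell import env
import cv2,numpy as np
print(env.state())
for n in ("top","side"):
    im,d=env.grab_frame(n)
    cv2.imwrite(f"pics/{n}0.png",im[:,:,::-1]); np.savez(f"{n}0.npz",im=im,d=d)
    c=env.get_calibration(n); print(n,c)
E
```

```text
pics
{'time_s': 0.0, 'qpos': array([-6.99023298e+01,  1.83502545e+01,  8.97096822e+01, -9.44466590e-04,
        7.20440519e+01, -1.14264465e+00]), 'qvel': array([ 0.019468  , -0.01966378,  0.04978483, -0.06712453, -0.04519867,
        0.00535488]), 'effort': array([-1.10987126e-03, -4.12462807e+01, -2.31974065e+01,  7.22593954e-02,
        4.55880084e-02, -1.45615868e-04]), 'ee_pos': array([ 208.1529667 , -535.42465227,  213.11199809]), 'ee_rot': array([179.35208858,  89.89600745, 110.59269543]), 'force': array([-0.24183386, -0.41339847, -0.71695856]), 'torque': array([ 0.01136223, -0.01294334, -0.05334202]), 'gripper_width': 91.26973833483716}
top {'mtx': array([[436.08588892,   0.        , 321.41895788],
       [  0.        , 436.08588892, 240.30095796],
       [  0.        ,   0.        ,   1.        ]]), 'camera_from_world': array([[-1.39911850e-02, -9.99902117e-01,  6.38990736e-05,
        -1.52910742e+01],
       [ 9.96173464e-01, -1.39334978e-02,  8.62802829e-02,
        -5.12786119e+02],
       [-8.62709472e-02,  1.27081796e-03,  9.96270901e-01,
        -9.43199111e+02],
       [ 0.00000000e+00,  0.00000000e+00,  0.00000000e+00,
         1.00000000e+00]])}
side {'mtx': array([[533.41685119,   0.        , 325.85533601],
       [  0.        , 533.41685119, 239.55917379],
       [  0.        ,   0.        ,   1.        ]]), 'camera_from_world': array([[-9.95652563e-01, -9.31323836e-02, -1.52753905e-03,
         5.39014065e+02],
       [ 4.74717205e-02, -5.21480418e-01,  8.51941670e-01,
        -1.20002696e+02],
       [-8.01399401e-02,  8.48165392e-01,  5.23634469e-01,
        -1.05125497e+03],
       [ 0.00000000e+00,  0.00000000e+00,  0.00000000e+00,
         1.00000000e+00]])}
```

View pics/top0.png

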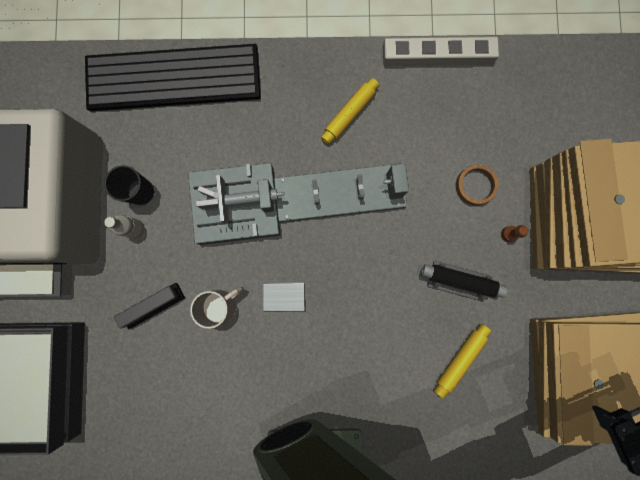

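View pics/side0.png

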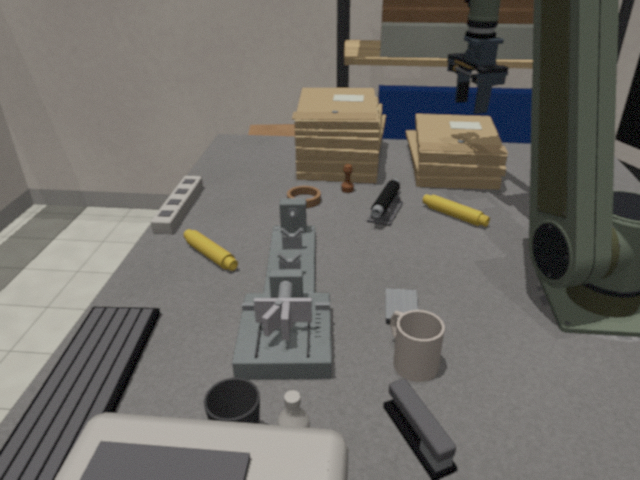

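The top view shows the sealer (190–408, 163–243), with its head block at right (398,180) and its tailstock at left. The black roller in its rest is at (465,281). Yellow decoys are at (350,110) and (463,360). Next I'll zoom in and use depth.

```bash
cat > h.py <<'E'
import numpy as np,cv2
from workcell import env
def cloud(n,d):
    c=env.get_calibration(n);K=c["mtx"];T=np.linalg.inv(c["camera_from_world"])
    v,u=np.mgrid[0:480,0:640].astype(float)
    P=np.stack([(u-K[0,2])/K[0,0]*d,-(v-K[1,2])/K[1,1]*d,-d,np.ones_like(d)],-1)
    return (P@T.T)[...,:3]
def cast(n,u,v,z):
    c=env.get_calibration(n);K=c["mtx"];T=np.linalg.inv(c["camera_from_world"])
    r=T[:3,:3]@np.array([(u-K[0,2])/K[0,0],-(v-K[1,2])/K[1,1],-1]);o=T[:3,3]
    return o+r*(z-o[2])/r[2]
def proj(n,p):
    c=env.get_calibration(n);K=c["mtx"];q=c["camera_from_world"]@np.append(p,1)
    return np.array([K[0,0]*q[0]/-q[2]+K[0,2],K[1,1]*-q[1]/-q[2]+K[1,2]])
E
python3 - <<'E'
from h import *
f=np.load("top0.npz");im,d=f["im"],f["d"];P=cloud("top",d)
z=P[...,2]
for r,name in (((140,260,180,420),"a"),((250,310,410,520),"b")):
    c=im[r[0]:r[1],r[2]:r[3],::-1]; cv2.imwrite(f"pics/c{name}.png",cv2.resize(c,None,fx=3.3 if name=="a" else 6,fy=3.3 if name=="a" else 6,interpolation=cv2.INTER_CUBIC))
# depth slices
def blob(lo,hi,reg,tag):
    m=np.zeros(z.shape,np.uint8); m[reg[0]:reg[1],reg[2]:reg[3]]=((z>lo)&(z<hi))[reg[0]:reg[1],reg[2]:reg[3]]
    n,l,s,c=cv2.connectedComponentsWithStats(m)
    for i in range(1,n):
        if s[i,4]>12:
            q=P[l==i]; rr=cv2.minAreaRect(q[:,:2].astype(np.float32)); print(tag,s[i].tolist(),q.mean(0).round(1),[np.round(x,1) for x in rr])
R=(140,260,180,420)
blob(90,106,R,"98"); blob(46,58,R,"52");blob(64,80,R,"72");blob(33,46,R,"40");blob(14,26,R,"20")
R=(250,310,410,520); blob(50,70,R,"roller");blob(5,14,R,"base")
print("desk",np.median(z[320:380,330:400]))
E
```

```text
98 [391, 164, 18, 30, 419] [ 632.7 -185.7   96.2] [array([ 632.9, -185.9]), array([59.4, 30.9]), np.float64(5.4)]
98 [196, 175, 30, 47, 430] [595.4 197.5 102. ] [array([593.1, 206.3]), array([95.8, 54. ]), np.float64(5.8)]
98 [258, 180, 14, 29, 324] [603.5  94.4  97.1] [array([604. ,  94.7]), array([59.1, 23.1]), np.float64(5.6)]
52 [246, 164, 5, 13, 49] [666.8 134.9  50.9] [array([667., 135.]), array([27.2,  8.3]), np.float64(8.7)]
52 [357, 177, 7, 14, 48] [ 628.4 -107.3   53.8] [array([ 632.1, -107.4]), array([30.9,  9.7]), np.float64(6.6)]
52 [313, 187, 6, 10, 40] [616.7 -10.9  54.2] [array([615. , -10.8]), array([20.3,  9.6]), np.float64(6.3)]
52 [390, 186, 15, 12, 26] [ 608.6 -181.9   52.1] [array([ 608.4, -182.4]), array([35.9, 16.7]), np.float64(56.1)]
52 [252, 224, 5, 12, 48] [535.5 121.6  51. ] [array([535.5, 121.6]), array([24.6,  8. ]), np.float64(4.6)]
72 [358, 174, 5, 6, 20] [ 645.  -107.    67.1] [array([ 644.8, -106.6]), array([ 9.1, 10.1]), np.float64(34.5)]
72 [223, 179, 3, 16, 22] [624.5 183.1  71.7] [array([625.4, 183.2]), array([33.3,  1.3]), np.float64(6.7)]
72 [
[... 999 characters left out ...]
 [ 614.2 -175.1   39.8] [array([ 616.8, -173.7]), array([33.4,  8.5]), np.float64(23.3)]
20 [274, 165, 133, 58, 4827] [617.2 -52.5  19.4] [array([621. , -65.4]), array([102.4, 290.2]), np.float64(6.2)]
roller [423, 265, 85, 32, 1260] [ 419.1 -324.1   58.9] [array([ 419.1, -326.1]), array([181. ,  34.8]), np.float64(74.1)]
base [433, 261, 7, 4, 21] [ 460.  -278.4    7.3] [array([ 460.4, -278. ]), array([13.5,  6.8]), np.float64(88.7)]
base [443, 263, 45, 15, 147] [ 441.6 -341.8    7.9] [array([ 441.6, -341.5]), array([100.4,   8.2]), np.float64(73.7)]
base [428, 279, 57, 23, 305] [ 396.6 -320.1    8. ] [array([ 397. , -320.4]), array([128.4,  16.1]), np.float64(72.7)]
desk -0.2820156138652692
```

View pics/ca.png

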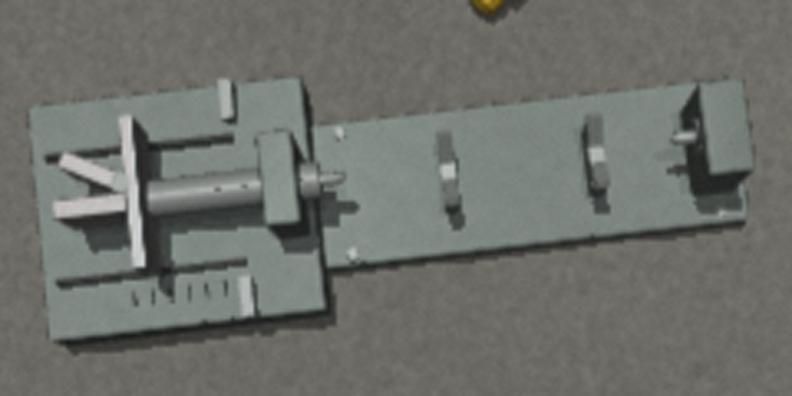

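View pics/cb.png

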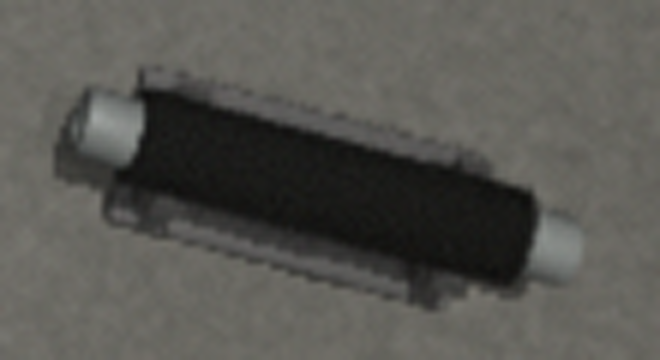

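```bash
cat >> h.py <<'E'
from scipy.spatial.transform import Rotation as Ro
import json,os
def Rj(a): # tool down, jaw dir z at world angle a(deg)
    a=np.radians(a); z=np.array([np.cos(a),np.sin(a),0]);x=np.array([0,0,-1.]);return np.stack([x,np.cross(z,x),z],1)
def delta(p0,a0,p1,a1):
    """returns row from cmd pose (p0,a0) to (p1,a1)"""
    R0=Rj(a0);s=R0.T@(np.array(p1)-np.array(p0))/100
    w=Ro.from_matrix(R0.T@Rj(a1)).as_rotvec()/(2*np.pi)
    return np.r_[s,w].round(4).tolist()
PSI=5.85;O=np.array([621.3,-70.5,0])
def S(x,y,z):
    c,s=np.cos(np.radians(PSI)),np.sin(np.radians(PSI));return O+np.array([c*x-s*y,s*x+c*y,z])
E
python3 - <<'E'
from h import *
s=env.state();R=Ro.from_euler('xyz',s["ee_rot"],degrees=True).as_matrix();print(R.round(4));print("jaw angle",np.degrees(np.arctan2(R[1,2],R[0,2])))
f=np.load("top0.npz");im,d=f["im"],f["d"];P=cloud("top",d)
# roller axis by PCA of dark rubber + journals
q=P[250:310,410:520].reshape(-1,3);q=q[(q[:,2]>53)&(q[:,2]<70)]
c=q.mean(0);u,sv,vt=np.linalg.svd(q[:,:2]-c[:2]);print(c,vt[0],np.degrees(np.arctan2(*vt[0][::-1])))
t=(q[:,:2]-c[:2])@vt[0];n=(q[:,:2]-c[:2])@vt[1];print(t.min(),t.max(),n.min(),n.max())
print("center",c[:2]+vt[0]*(t.min()+t.max())/2)
E
```

```text
[[-6.000e-04  9.320e-01  3.624e-01]
 [ 1.400e-03  3.624e-01 -9.320e-01]
 [-1.000e+00  0.000e+00 -1.500e-03]]
jaw angle -68.75402496158561
[ 419.18645488 -324.5084664    59.54476237] [-0.27245677 -0.96216802] -105.81051151557905
-88.93219111166016 92.07420573364513 -16.199526013253223 16.934786967871922
center [ 418.7584233 -326.0200394]
```

```bash
python3 - <<'E'
from h import *
f=np.load("top0.npz");P=cloud("top",f["d"])
print("box z",P[320:400,540:600,2].max(),P[145:265,535:640,2].max(),"xy corner",P[322,536],P[266,536])
p0=[208.362,-535.937,213.976];a0=-68.755
print(delta(p0,a0,[419,-326,214],-15.8));print(delta([419,-326,214],-15.8,[419,-326,27],-15.8))
E
```

```text
box z 983.9261369001957 983.9261369001957 xy corner [ 328.14638254 -483.77120638   29.58001566] [ 449.16721828 -495.77115704   19.0543355 ]
[-0.0002, 2.724, -1.1934, -0.1471, 0.0, 0.0]
[1.87, 0.0, 0.0, 0.0, 0.0, 0.0]
```

Request:
{"api": "send_rows", "payload": {
  "commands": [
    [[0,0.454,-0.199,0,0,0],[0,0.908,-0.398,0,0,0]]
  ],
  "jaw": -1
}}

```text
time_s: 0.35
ee_pos: [278.9, -465.1, 213.4]
ee_rot: [176.3, 89.9, 107.5]
force: [0.4, 0.7, 0.3]
gripper_width: 90.9
```

Request:
{"api": "send_rows", "payload": {
  "commands": [
    [[0,0.454,-0.199,0,0,0],[0,0.908,-0.398,0,0,0]]
  ]
}}

```text
time_s: 0.6
ee_pos: [349.5, -394.6, 213.6]
ee_rot: [-162.5, 90.0, 128.7]
force: [0.9, -0.4, 0.9]
gripper_width: 91.5
```

Request:
{"api": "send_rows", "payload": {
  "commands": [
    [[0,0.3,-0.13,-0.028,0,0],[0,0.6,-0.26,-0.056,0,0],[0,0.8,-0.35,-0.084,0,0],[0,0.908,-0.398,-0.112,0,0],[0,0.908,-0.398,-0.135,0,0],[0,0.908,-0.398,-0.1471,0,0],[0,0.908,-0.398,-0.1471,0,0]]
  ]
}}

```text
time_s: 1.48
ee_pos: [418.8, -325.7, 213.6]
ee_rot: [160.1, 90.0, 144.2]
force: [-0.7, -0.1, 0.6]
gripper_width: 91.2
```

```bash
python3 - <<'E'
from h import *
s=env.state();print(s["time_s"],s["ee_pos"],s["ee_rot"],s["qpos"].round(2))
c=env.get_calibration("wrist");print(c)
im,d=env.grab_frame("wrist");cv2.imwrite("pics/w1.png",im[:,:,::-1]);np.savez("w1.npz",im=im,d=d)
E
```

```text
1.475 [ 418.81457012 -325.71955815  213.57396784] [160.05412332  89.95374285 144.20959251] [-39.11  14.35  95.37  -0.    70.33 -23.27]
{'mtx': array([[371.64829954,   0.        , 323.67170141],
       [  0.        , 371.64829954, 236.74885056],
       [  0.        ,   0.        ,   1.        ]]), 'camera_from_world': array([[ 9.62046173e-01, -2.72885837e-01, -6.93383376e-04,
        -4.92212416e+02],
       [ 2.64390787e-01,  9.32720345e-01, -2.45214742e-01,
         2.19443581e+02],
       [ 6.75623629e-02,  2.35724580e-01,  9.69468540e-01,
        -3.41069003e+02],
       [ 0.00000000e+00,  0.00000000e+00,  0.00000000e+00,
         1.00000000e+00]])}
```

View pics/w1.png

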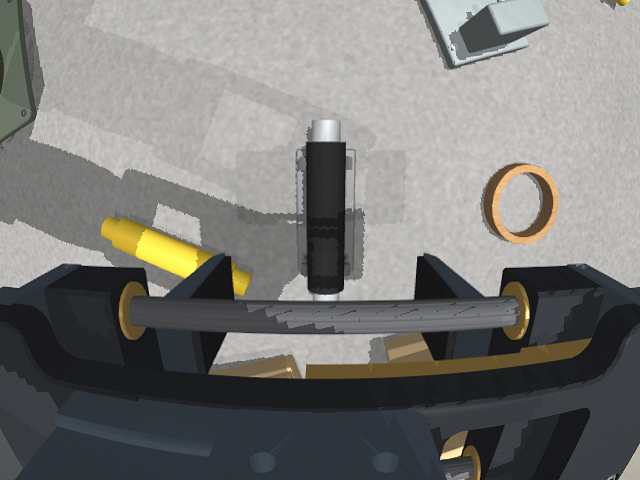

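The wrist view shows the black roller upright at column ~325, centred between the fingers (232 and 418) and aligned with the jaws. I'll descend.

Request:
{"api": "send_rows", "payload": {
  "commands": [
    [[0.5,0,0,0,0,0],[1.0,0,0,0,0,0]]
  ]
}}

```text
time_s: 1.78
ee_pos: [419.3, -326.3, 113.3]
ee_rot: [-24.0, 89.9, -39.9]
force: [-0.3, -0.4, -0.4]
gripper_width: 91.1
```

Request:
{"api": "send_rows", "payload": {
  "commands": [
    [[0.4,0,0,0,0,0],[0.7,0,0,0,0,0],[0.87,0,0,0,0,0],[0.87,0,0,0,0,0]]
  ]
}}

```text
time_s: 2.28
ee_pos: [418.1, -325.4, 25.7]
ee_rot: [157.4, 89.8, 141.5]
force: [-1.3, 0.2, 0.5]
gripper_width: 91.5
```

Request:
{"api": "send_rows", "payload": {
  "commands": [
    [[0,0,0,0,0,0],[0,0,0,0,0,0],[0,0,0,0,0,0],[0,0,0,0,0,0],[0,0,0,0,0,0],[0,0,0,0,0,0]]
  ],
  "jaw": 1,
  "force": 35
}}

```text
time_s: 3.02
ee_pos: [420.2, -326.4, 27.3]
ee_rot: [-9.6, 89.8, -25.4]
force: [0.4, -0.3, -1.9]
gripper_width: 35.3
```

Request:
{"api": "send_rows", "payload": {
  "commands": [
    [[-0.3,0,0,0,0,0],[-0.7,0,0,0,0,0],[-1.0,0,0,0,0,0]]
  ]
}}

```text
time_s: 3.4
ee_pos: [418.8, -325.8, 127.9]
ee_rot: [-173.8, 90.0, 170.4]
force: [0.2, -0.6, -2.2]
gripper_width: 35.3
```

```bash
python3 - <<'E'
from h import *
s=env.state();print(s["time_s"],s["ee_pos"],s["force"],s["gripper_width"])
im,d=env.grab_frame("wrist");cv2.imwrite("pics/w2.png",im[:,:,::-1])
print(delta([419,-326,127],-15.8,S(0,20,157),5.85), S(0,20,157))
E
```

```text
3.4 [ 418.76217178 -325.83611721  127.9021507 ] [ 0.22861292 -0.57120716 -2.2205448 ] 35.29804621773051
[-0.3, 3.1952, 1.1771, -0.0601, 0.0, 0.0] [619.26151088 -50.60415716 157.        ]
```

View pics/w2.png

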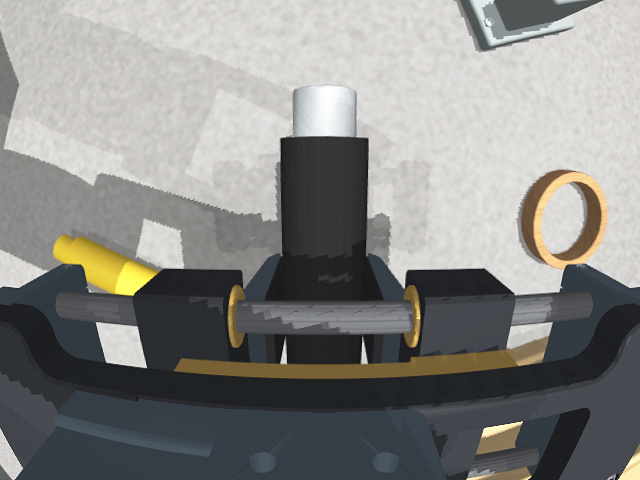

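The roller is held straight, 35.3 mm wide at columns 281–368. Next is the carry.

Request:
{"api": "send_rows", "payload": {
  "commands": [
    [[-0.15,0.3,0.11,0,0,0],[-0.3,0.7988,0.2943,0,0,0]]
  ]
}}

```text
time_s: 3.7
ee_pos: [468.4, -257.0, 156.2]
ee_rot: [-177.0, 89.9, 167.0]
force: [0.2, 0.3, -2.5]
gripper_width: 35.3
```

Request:
{"api": "send_rows", "payload": {
  "commands": [
    [[0,0.4,0.147,0,0,0],[0,0.7988,0.2943,0,0,0]]
  ]
}}

```text
time_s: 3.95
ee_pos: [519.2, -186.8, 155.8]
ee_rot: [-176.7, 89.9, 167.5]
force: [0.6, -0.4, -2.7]
gripper_width: 35.6
```

Request:
{"api": "send_rows", "payload": {
  "commands": [
    [[0,0.4,0.147,0,0,0],[0,0.7988,0.2943,0,0,0]]
  ]
}}

```text
time_s: 4.2
ee_pos: [569.1, -118.1, 155.4]
ee_rot: [-168.8, 89.9, 175.4]
force: [0.2, -0.6, -2.3]
gripper_width: 35.4
```

Request:
{"api": "send_rows", "payload": {
  "commands": [
    [[0,0.4,0.147,-0.02,0,0],[0,0.65,0.24,-0.04,0,0],[0,0.7988,0.2943,-0.0601,0,0],[0,0.7988,0.2943,-0.0601,0,0],[0,0.7988,0.2943,-0.0601,0,0]]
  ]
}}

```text
time_s: 4.82
ee_pos: [618.4, -51.1, 156.0]
ee_rot: [-175.5, 89.9, -169.8]
force: [0.1, 0.0, -2.8]
gripper_width: 35.6
```

```bash
python3 - <<'E'
from h import *
s=env.state();print(s["time_s"],s["ee_pos"],s["ee_rot"],s["force"],s["gripper_width"])
for n in("wrist","top"):
    im,d=env.grab_frame(n);np.savez(n+"3.npz",im=im,d=d)
    if n=="top": im=cv2.resize(im[130:260,180:420],None,fx=3.3,fy=3.3)
    cv2.imwrite(f"pics/{n}3.png",im[:,:,::-1])
E
```

```text
4.825 [618.37540853 -51.05399199 155.98880303] [-175.54603684   89.88010046 -169.81876168] [ 0.11802035  0.03538172 -2.81927979] 35.55605484090162
```

View pics/wrist3.png

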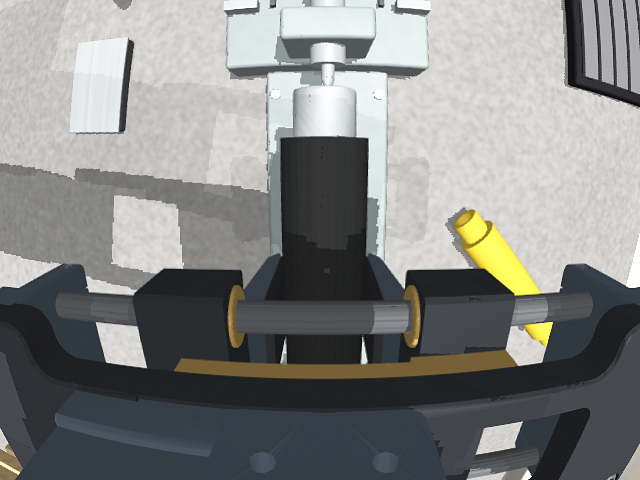

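View pics/top3.png

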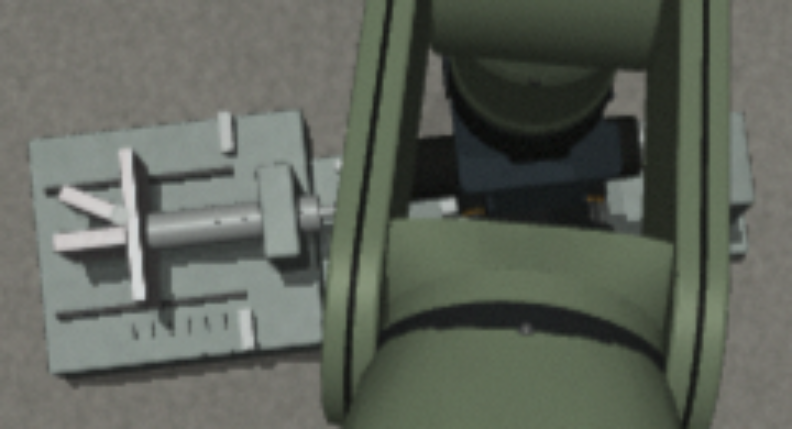

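The roller lines up with the tail pin (roller column 325, pin 328). I'll check this with wrist depth.

```bash
cat >> h.py <<'E'
def wcloud(d,c=None):
    c=c or env.get_calibration("wrist");K=c["mtx"];T=np.linalg.inv(c["camera_from_world"])
    v,u=np.mgrid[0:480,0:640].astype(float);x=(u-K[0,2])/K[0,0];y=(v-K[1,2])/K[1,1];r=np.hypot(x,y)+1e-9
    k=np.tan(np.minimum(r,1.5))/r
    P=np.stack([x*k*d,-y*k*d,-d,np.ones_like(d)],-1);return (P@T.T)[...,:3]
E
python3 - <<'E'
from h import *
d=np.load("wrist3.npz")["d"];P=wcloud(d)
z=P[...,2]
def inS(p):
    c,s=np.cos(np.radians(PSI)),np.sin(np.radians(PSI));q=p-O;return np.c_[q[:,0]*c+q[:,1]*s,-q[:,0]*s+q[:,1]*c,p[:,2]]
g=np.zeros(z.shape,bool);g[0:60,260:400]=1
q=inS(P[g&(z>92)&(z<104)]);print("guide",len(q),np.percentile(q,[1,50,99],0).round(1))
g=np.zeros(z.shape,bool);g[80:250,275:375]=1
q=inS(P[g&(z>165)]);
print("roller",np.percentile(q,[1,50,99],0).round(1), "end y",q[:,1].max())
for lo,hi in((40,60),(60,80),(80,105)):
    w=q[(q[:,1]>lo)&(q[:,1]<hi)];print(lo,np.percentile(w,[2,98],0).round(1).tolist())
g=np.zeros(z.shape,bool);g[60:90,310:345]=1
q=inS(P[g&(z>66)&(z<90)]);print("pin",len(q),np.percentile(q,[1,50,99],0).round(1))
E
```

```text
guide 3240 [[-26.1 156.7  92.7]
 [  3.1 166.9  98.1]
 [ 31.8 179.1 100. ]]
roller [[-16.5  49.5 177.8]
 [  0.5  78.4 188.4]
 [ 17.2 111.  193.1]] end y 112.22385958056263
40 [[-16.3, 48.5, 179.3], [16.9, 59.8, 192.7]]
60 [[-16.1, 60.4, 179.7], [16.7, 79.6, 192.8]]
80 [[-15.4, 80.5, 178.2], [16.3, 104.4, 193.0]]
pin 489 [[ -8.2 130.1  67.6]
 [  2.5 142.6  79. ]
 [ 13.7 145.9  88. ]]
```

Request:
{"api": "send_rows", "payload": {
  "commands": [
    [[0.2,0,0.015,0,0,0],[0.5,0,0.015,0,0,0],[0.8,0,0.015,0,0,0],[0.9,0,0.015,0,0,0],[0.96,0,0.015,0,0,0],[0.98,0,0.015,0,0,0]]
  ]
}}

```text
time_s: 5.68
ee_pos: [621.3, -50.7, 59.7]
ee_rot: [-15.9, 89.9, -10.1]
force: [-0.2, 0.3, -2.9]
gripper_width: 35.2
```

```bash
python3 - <<'E'
from h import *
s=env.state();print(s["time_s"],s["ee_pos"],s["force"],s["torque"],s["gripper_width"])
for n in("side","wrist"):
    im,d=env.grab_frame(n);np.savez(n+"4.npz",im=im,d=d)
    if n=="side": im=cv2.resize(im[170:390,220:420],None,fx=2.7,fy=2.7)
    cv2.imwrite(f"pics/{n}4.png",im[:,:,::-1])
E
```

```text
5.675 [621.31532814 -50.66876412  59.66231223] [-0.19773292  0.32830186 -2.85804334] [-0.06661224 -0.13736111 -0.00080826] 35.2074729406529
```

View pics/side4.png

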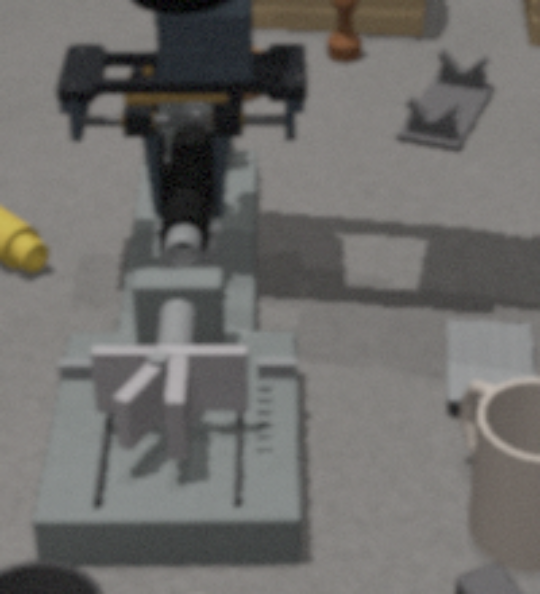

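View pics/wrist4.png

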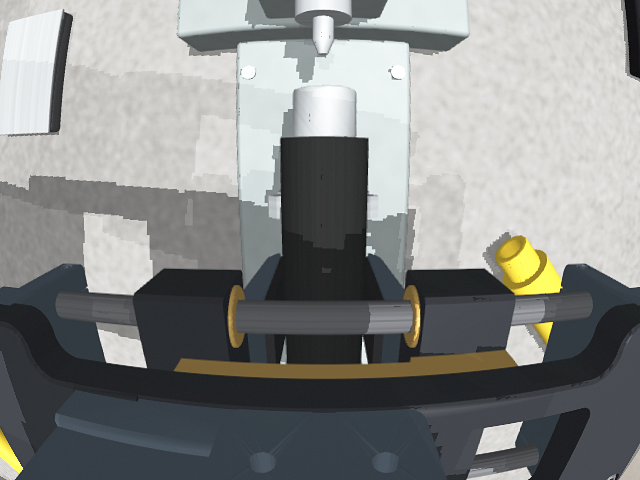

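The roller sits just above the saddles, with its centre at column 325 against pin 322.5, so it is about 1 mm off. I'll lower 3 mm and check the contact force.

Request:
{"api": "send_rows", "payload": {
  "commands": [
    [[0.01,0,-0.008,0,0,0],[0.02,0,-0.008,0,0,0],[0.03,0,-0.008,0,0,0],[0.03,0,-0.008,0,0,0]]
  ]
}}

```text
time_s: 6.28
ee_pos: [621.0, -50.5, 57.1]
ee_rot: [-13.2, 89.8, -7.3]
force: [1.1, -0.0, 5.7]
gripper_width: 35.3
```

The force went from -2.9 to +5.7 N, so the roller is seated. Releasing.

Request:
{"api": "send_rows", "payload": {
  "commands": [
    [[0,0,0,0,0,0],[0,0,0,0,0,0],[0,0,0,0,0,0],[0,0,0,0,0,0],[0,0,0,0,0,0],[0,0,0,0,0,0]]
  ],
  "jaw": -1
}}

```text
time_s: 7.02
ee_pos: [619.9, -50.5, 55.9]
ee_rot: [-133.0, 90.0, -127.2]
force: [0.0, 0.0, 0.4]
gripper_width: 90.4
```

Request:
{"api": "send_rows", "payload": {
  "commands": [
    [[-0.3,0,0,0,0,0],[-0.65,0,0,0,0,0],[-1,0,0,0,0,0],[-1,0,0,0,0,0]]
  ]
}}

```text
time_s: 7.52
ee_pos: [621.8, -50.7, 159.2]
ee_rot: [-12.0, 89.6, -6.2]
force: [-0.6, 0.2, -0.5]
gripper_width: 91.3
```

```bash
python3 - <<'E'
from h import *
s=env.state();print(s["time_s"],s["ee_pos"],s["force"],s["gripper_width"])
im,d=env.grab_frame("wrist");np.savez("wrist5.npz",im=im,d=d)
cv2.imwrite("pics/wrist5.png",im[:,:,::-1])
E
```

```text
7.525 [621.82359539 -50.67202127 159.24447603] [-0.567886    0.19860824 -0.53064101] 91.27290098348195
```

View pics/wrist5.png

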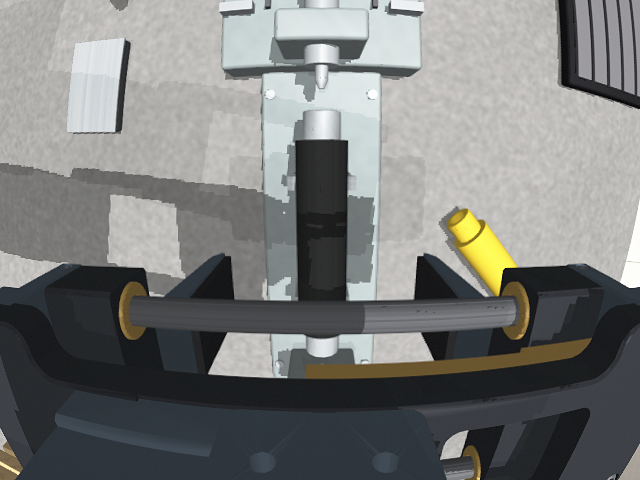

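The roller is seated coaxially with the pin (columns 322 and 321). Now I'll move above the tailstock with the jaws part open (about 74 mm).

Request:
{"api": "send_rows", "payload": {
  "commands": [
    [[0,0.3,-0.007,0,0,0],[0,0.9,-0.007,0,0,0]]
  ]
}}

```text
time_s: 7.82
ee_pos: [609.4, 38.2, 154.1]
ee_rot: [-171.2, 89.8, -165.6]
force: [1.1, 1.0, 0.4]
gripper_width: 91.5
```

Request:
{"api": "send_rows", "payload": {
  "commands": [
    [[0,0.5,0,0,0,0],[0,0.9,0,0,0,0]]
  ],
  "jaw": -0.63
}}

```text
time_s: 8.07
ee_pos: [599.6, 130.2, 154.1]
ee_rot: [-175.4, 89.8, -169.5]
force: [1.5, 0.2, 0.1]
gripper_width: 75.5
```

Request:
{"api": "send_rows", "payload": {
  "commands": [
    [[0,0.5,0,0,0,0],[0,0.86,0,0,0,0],[0,0.86,0,0,0,0],[0,0.86,0,0,0,0]]
  ]
}}

```text
time_s: 8.57
ee_pos: [591.6, 213.4, 154.6]
ee_rot: [-151.8, 89.8, -145.9]
force: [0.4, 0.2, -0.0]
gripper_width: 74.4
```

```bash
python3 - <<'E'
from h import *
s=env.state();print(s["time_s"],s["ee_pos"],S(0,286,157),s["force"],s["gripper_width"])
for n in("wrist","top","side"):
    im,d=env.grab_frame(n);np.savez(n+"6.npz",im=im,d=d)
    if n=="top": im=cv2.resize(im[130:260,180:420],None,fx=3.3,fy=3.3)
    if n=="side": im=cv2.resize(im[150:390,200:420],None,fx=2.5,fy=2.5)
    cv2.imwrite(f"pics/{n}6.png",im[:,:,::-1])
E
```

```text
8.575 [591.58480847 213.37313433 154.62510842] [592.14960564 214.01055254 157.        ] [ 0.40452353  0.17977029 -0.03609073] 74.43211003656108
```

View pics/wrist6.png

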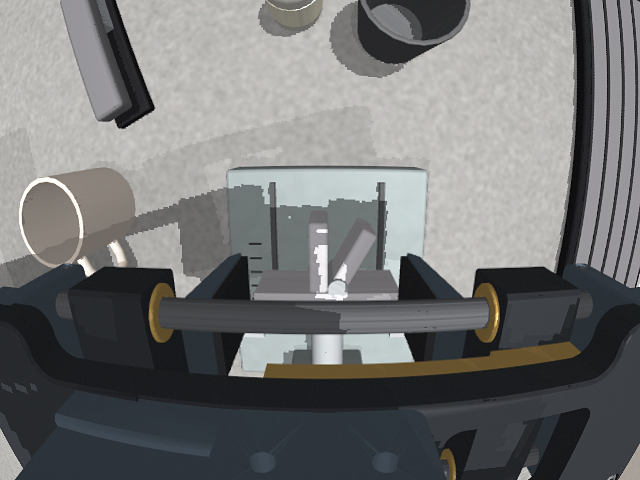

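View pics/top6.png

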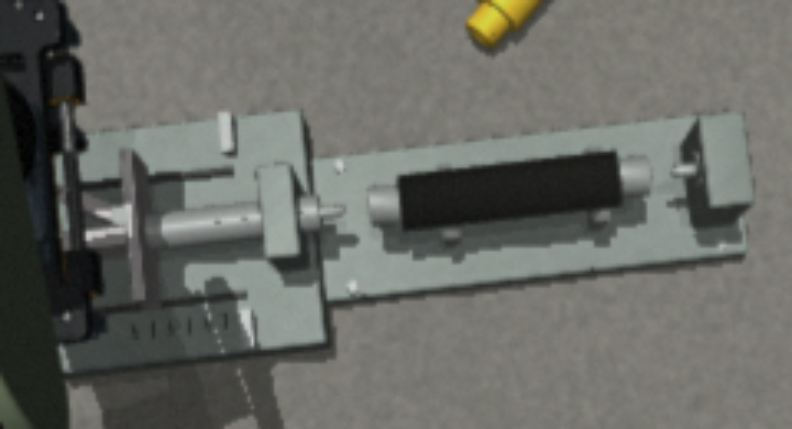

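View pics/side6.png

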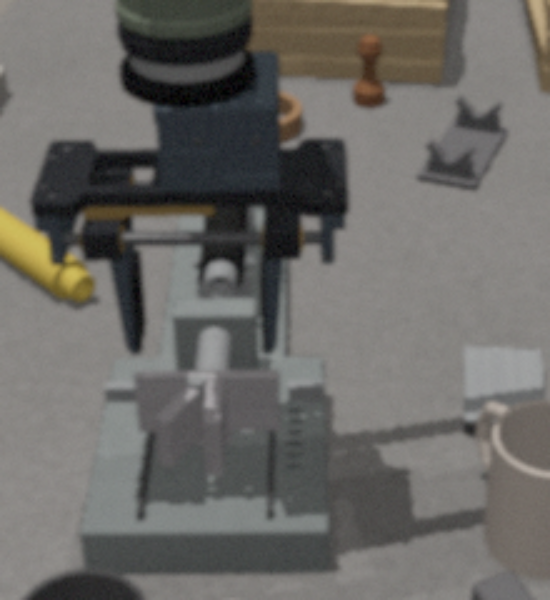

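The wrist view shows the crosshead at columns 252–397 (centre 324.5) and the fingers at 248/400 (centre 324), so they are centred. The top view shows the roller in both saddles. Now I'll descend behind the crosshead.

Request:
{"api": "send_rows", "payload": {
  "commands": [
    [[0.3,0,0,0,0,0],[0.5,0,0,0,0,0],[0.7,0,0,0,0,0],[0.85,0,0,0,0,0],[0.91,0,0,0,0,0],[0.91,0,0,0,0,0]]
  ]
}}

```text
time_s: 9.48
ee_pos: [592.3, 213.8, 64.9]
ee_rot: [-132.6, 90.0, -126.8]
force: [-0.3, -0.8, -0.3]
gripper_width: 74.3
```

Request:
{"api": "send_rows", "payload": {
  "commands": [
    [[0,-0.03,0,0,0,0],[0,-0.06,0,0,0,0],[0,-0.09,0,0,0,0],[0,-0.12,0,0,0,0],[0,-0.15,0,0,0,0],[0,-0.15,0,0,0,0]]
  ]
}}

```text
time_s: 10.22
ee_pos: [594.1, 199.1, 65.2]
ee_rot: [14.1, 89.9, 19.9]
force: [0.6, 2.6, 1.6]
gripper_width: 74.3
```

```bash
python3 - <<'E'
from h import *
s=env.state();print(s["time_s"],s["ee_pos"],S(0,271,65),s["force"],s["gripper_width"])
for n in("wrist","top","side"):
    im,d=env.grab_frame(n);np.savez(n+"7.npz",im=im,d=d)
    if n=="top": im=cv2.resize(im[130:260,180:420],None,fx=3.3,fy=3.3)
    if n=="side": im=cv2.resize(im[150:390,200:420],None,fx=2.5,fy=2.5)
    cv2.imwrite(f"pics/{n}7.png",im[:,:,::-1])
E
```

```text
10.225 [594.08267843 199.14962143  65.1625138 ] [593.67847248 199.08867042  65.        ] [0.57208056 2.62849078 1.61720015] 74.32611100806184
```

View pics/wrist7.png

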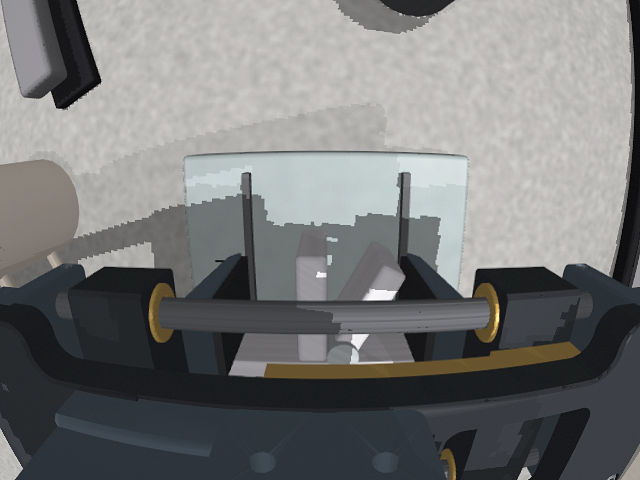

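View pics/side7.png

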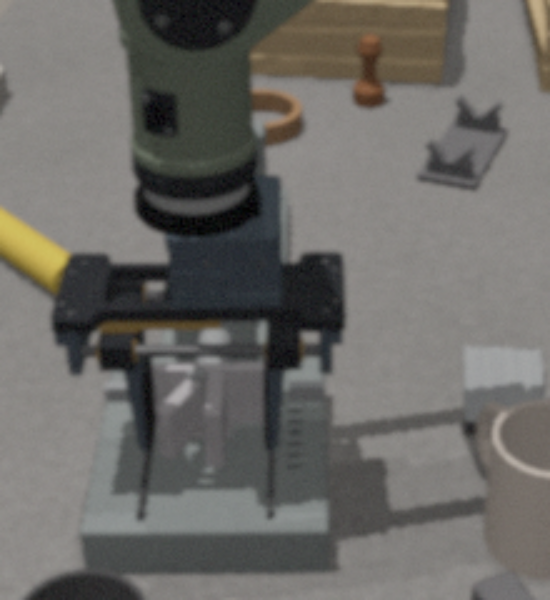

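View pics/top7.png

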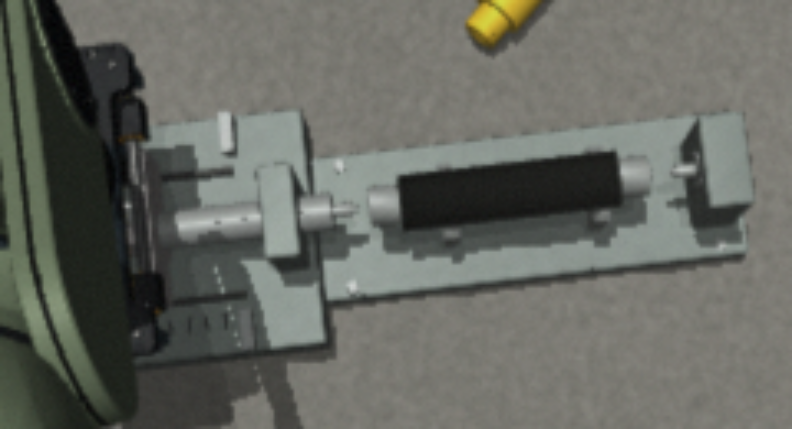

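Contact: +2.6 N along y, and the tail pin tip moved in the top view from crop column 342 to 354. I'll push in, stopping short of the mark to measure.

Request:
{"api": "send_rows", "payload": {
  "commands": [
    [[0,-0.04,0,0,0,0],[0,-0.09,0,0,0,0],[0,-0.14,0,0,0,0],[0,-0.19,0,0,0,0],[0,-0.24,0,0,0,0],[0,-0.29,0,0,0,0],[0,-0.34,0,0,0,0],[0,-0.38,0,0,0,0],[0,-0.4,0,0,0,0],[0,-0.4,0,0,0,0]]
  ]
}}

```text
time_s: 11.62
ee_pos: [598.1, 159.9, 65.0]
ee_rot: [54.2, 89.9, 60.0]
force: [1.2, 6.4, 1.4]
gripper_width: 73.9
```

```bash
cat > m.py <<'E'
from h import *
import sys
k=sys.argv[1]
s=env.state();print(s["time_s"],s["ee_pos"],s["force"],s["gripper_width"])
def inS(p):
    c,sn=np.cos(np.radians(PSI)),np.sin(np.radians(PSI));q=p-O;return np.stack([q[...,0]*c+q[...,1]*sn,-q[...,0]*sn+q[...,1]*c,p[...,2]],-1)
for n in("top","wrist","side"):
    im,d=env.grab_frame(n);np.savez(n+k+".npz",im=im,d=d)
    if n=="top":
        q=inS(cloud("top",d));g=im.max(2)<45
        w=q[g&(q[...,2]>80)&(q[...,2]<100)&(abs(q[...,0])<20)&(abs(q[...,1])<110)]
        print("black y",np.percentile(w[:,1],[0,2,98,100]).round(1),len(w),"x",np.median(w[:,0]))
        w=q[(q[...,2]>64)&(q[...,2]<96)&(abs(q[...,0])<14)&(q[...,1]>-99)&(q[...,1]<150)]
        h=np.histogram(w[:,1],bins=np.arange(-100,152,4));print([(int(b),int(c)) for b,c in zip(h[1],h[0])])
        im=cv2.resize(im[130:260,180:420],None,fx=3.3,fy=3.3)
    if n=="side": im=cv2.resize(im[150:390,200:420],None,fx=2.5,fy=2.5)
    cv2.imwrite(f"pics/{n}{k}.png",im[:,:,::-1])
E
python3 m.py 8
```

```text
11.625 [598.05097329 159.85845471  65.04730549] [1.17445181 6.37354973 1.3855414 ] 73.92471884900863
black y [-64.4 -61.7  71.   74.5] 1040 x -2.4406142012234406
[(-100, 7), (-96, 8), (-92, 7), (-88, 9), (-84, 22), (-80, 22), (-76, 24), (-72, 21), (-68, 23), (-64, 25), (-60, 23), (-56, 27), (-52, 24), (-48, 23), (-44, 26), (-40, 26), (-36, 26), (-32, 26), (-28, 24), (-24, 26), (-20, 24), (-16, 27), (-12, 25), (-8, 24), (-4, 28), (0, 26), (4, 25), (8, 25), (12, 26), (16, 27), (20, 22), (24, 25), (28, 25), (32, 27), (36, 23), (40, 26), (44, 25), (48, 25), (52, 27), (56, 27), (60, 25), (64, 25), (68, 25), (72, 24), (76, 23), (80, 25), (84, 24), (88, 23), (92, 23), (96, 21), (100, 21), (104, 21), (108, 20), (112, 24), (116, 21), (120, 21), (124, 23), (128, 24), (132, 22), (136, 22), (140, 19), (144, 22)]
```

View pics/top8.png

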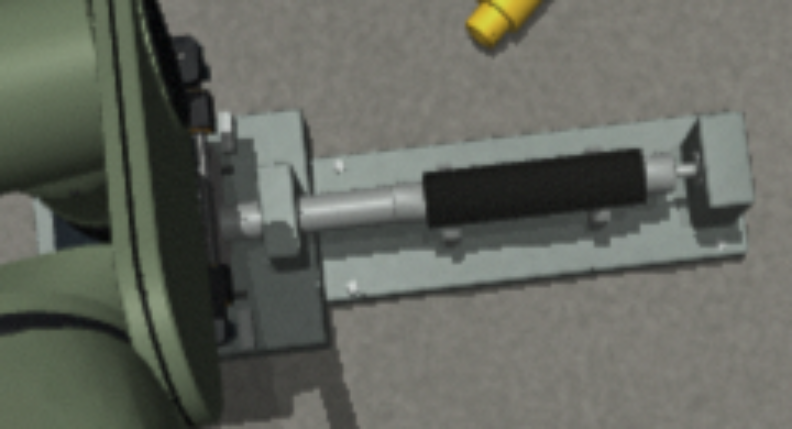

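View pics/side8.png

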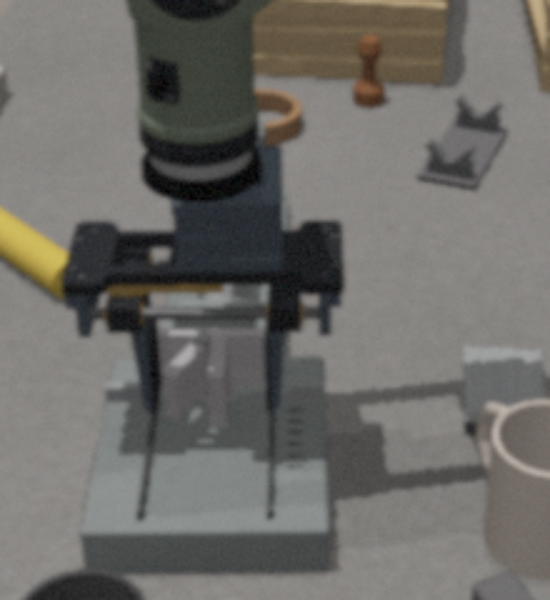

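View pics/wrist8.png

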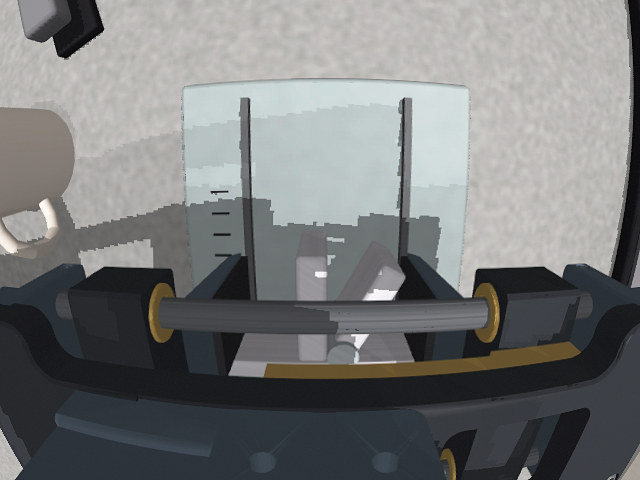

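```bash
python3 - <<'E'
from h import *
def inS(p):
    c,sn=np.cos(np.radians(PSI)),np.sin(np.radians(PSI));q=p-O;return np.stack([q[...,0]*c+q[...,1]*sn,-q[...,0]*sn+q[...,1]*c,p[...,2]],-1)
for k in "678":
    f=np.load(f"top{k}.npz");im=f["im"];q=inS(cloud("top",f["d"]))
    g=(im.max(2)<45)
    w=q[g&(q[...,2]>80)&(q[...,2]<100)&(abs(q[...,0])<20)&(abs(q[...,1])<110)]
    print(k,w[:,1].min(),w[:,1].max(),w[:,0].min(),w[:,0].max())
    # x centre of black + line fit
    c=[np.r_[y,np.median(w[abs(w[:,1]-y)<6][:,0])] for y in np.arange(-40,60,15)];print(np.polyfit(*np.array(c).T,1))
    # index blocks, guide, head visible
    for nm,lo,hi,xr,yr in(("idxL",47,56,(-82,-55),(185,215)),("idxR",47,56,(55,82),(185,215)),("guide",92,103,(-35,35),(145,185)),("head",92,103,(-35,35),(-140,-95)),("xhead",95,112,(-60,60),(185,270))):
        m=(q[...,2]>lo)&(q[...,2]<hi)&(q[...,0]>xr[0])&(q[...,0]<xr[1])&(q[...,1]>yr[0])&(q[...,1]<yr[1])
        w=q[m]
        if len(w)>5: print(" ",nm,len(w),w[:,0].min().round(1),w[:,0].max().round(1),w[:,1].min().round(1),w[:,1].max().round(1))
E
```

```text
6 -49.711103769435546 89.57768402794622 -17.84101982597514 16.333381578813704
[-0.00521235 -2.33267263]
  idxL 43 -78.2 -55.8 195.8 204.2
  idxR 43 55.2 79.0 195.8 203.9
  guide 315 -29.4 29.7 154.9 177.9
  head 409 -30.3 30.0 -131.8 -101.1
  xhead 296 -47.8 47.9 251.1 270.0
7 -49.641709156694276 89.50223612274979 -17.43028867515322 16.597771539967024
[ 0.00502671 -2.46033223]
  idxL 44 -78.0 -55.5 195.8 204.2
  idxR 41 55.3 79.3 195.7 203.8
  guide 316 -29.9 29.3 154.7 177.9
  head 413 -29.5 29.7 -131.6 -100.6
  xhead 115 -28.9 46.5 243.3 260.1
8 -64.36936489874807 74.49108856382799 -17.937040137783697 16.06003930686046
[ 0.00297043 -2.45177151]
  idxL 46 -78.2 -55.5 195.8 204.1
  idxR 43 55.7 79.2 195.8 203.9
  guide 317 -30.0 29.7 154.6 177.9
  head 417 -30.0 30.2 -131.6 -100.9
  xhead 32 -24.8 45.3 204.0 213.6
```

The frame checks out: head, guide and index blocks all land within 1 mm. The leg is at y≈208.5, so I'll push 8.5 mm more.

Request:
{"api": "send_rows", "payload": {
  "commands": [
    [[0,-0.03,0,0,0,0],[0,-0.06,0,0,0,0],[0,-0.085,0,0,0,0],[0,-0.085,0,0,0,0],[0,-0.085,0,0,0,0],[0,-0.085,0,0,0,0]]
  ]
}}

```text
time_s: 12.52
ee_pos: [598.9, 151.6, 65.0]
ee_rot: [57.2, 89.9, 63.1]
force: [1.6, 6.4, 0.7]
gripper_width: 74.5
```

```bash
python3 m.py 9 | head -3; python3 - <<'E'
from h import *
def inS(p):
    c,sn=np.cos(np.radians(PSI)),np.sin(np.radians(PSI));q=p-O;return np.stack([q[...,0]*c+q[...,1]*sn,-q[...,0]*sn+q[...,1]*c,p[...,2]],-1)
f=np.load("top9.npz");q=inS(cloud("top",f["d"]))
m=(q[...,2]>95)&(q[...,2]<112)&(abs(q[...,0])<50)&(q[...,1]>182)&(q[...,1]<240);w=q[m]
print(len(w),w.min(0),w.max(0))
c,s=np.cos(np.radians(PSI)),np.sin(np.radians(PSI));p=env.state()["ee_pos"]-O;print("tcp in S",p[0]*c+p[1]*s,-p[0]*s+p[1]*c)
# side cam: crosshead top
f=np.load("side9.npz");q=inS(cloud("side",f["d"]))
for nm,lo,hi,xm in (("xh",100,111,50),("blk",48,54,82)):
  w=q[(q[...,2]>lo)&(q[...,2]<hi)&(abs(q[...,0])<xm)&(q[...,1]>180)&(q[...,1]<240)]
  if len(w): print(nm,len(w),np.percentile(w,[2,50,98],0).round(1).tolist())
E
```

```text
12.525 [598.91227143 151.63680225  65.04498136] [1.55601878 6.4032061  0.67151039] 74.5125627171169
black y [-73.  -69.5  63.2  66.2] 1043 x -2.5481453489519215
[(-100, 8), (-96, 10), (-92, 24), (-88, 20), (-84, 26), (-80, 21), (-76, 20), (-72, 26), (-68, 25), (-64, 24), (-60, 24), (-56, 24), (-52, 25), (-48, 27), (-44, 27), (-40, 23), (-36, 28), (-32, 25), (-28, 26), (-24, 25), (-20, 25), (-16, 25), (-12, 23), (-8, 25), (-4, 27), (0, 25), (4, 25), (8, 26), (12, 26), (16, 26), (20, 25), (24, 24), (28, 25), (32, 26), (36, 25), (40, 27), (44, 25), (48, 27), (52, 27), (56, 26), (60, 25), (64, 23), (68, 23), (72, 22), (76, 24), (80, 24), (84, 23), (88, 22), (92, 23), (96, 21), (100, 21), (104, 21), (108, 22), (112, 22), (116, 21), (120, 22), (124, 22), (128, 24), (132, 22), (136, 20), (140, 21), (144, 20)]
18 [-19.6763621  195.78351556  95.29358133] [ 47.1489731  196.58179612 104.15436596]
tcp in S 0.3863770238288673 223.23170506760295
xh 418 [[-38.6, 198.2, 100.4], [4.6, 211.4, 105.0], [42.9, 239.7, 108.4]]
blk 143 [[-75.2, 197.3, 48.3], [-10.4, 204.4, 51.2], [79.6, 208.2, 53.3]]
```

View pics/top9.png

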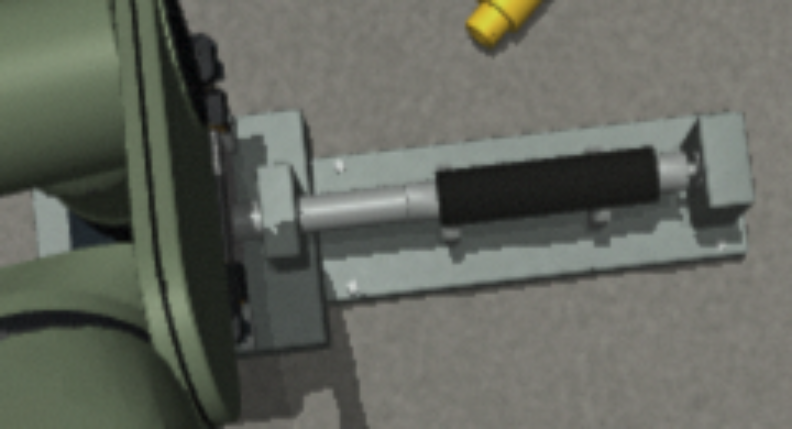

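View pics/wrist9.png

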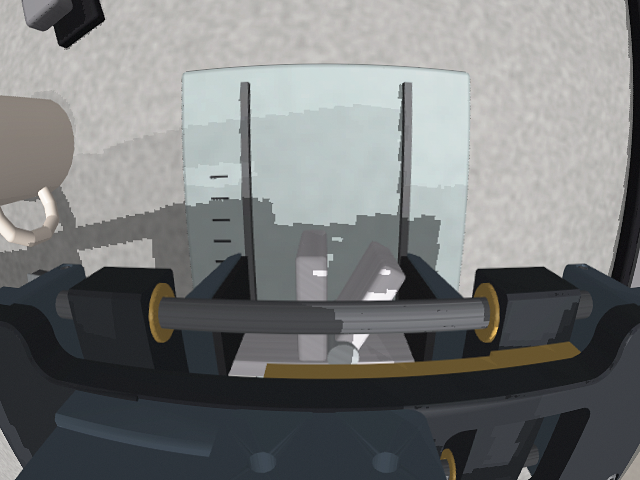

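The roller centre is at -3.4 (leg ≈200.6), and the crosshead front edge at 195.8 puts the leg at ≈200. The lever is still open, so the leg is at the mark and has been held there over 0.4 s. Now I'll squeeze the lever.

Request:
{"api": "send_rows", "payload": {
  "commands": [
    [[0,0,0,0,0,0],[0,0,0,0,0,0],[0,0,0,0,0,0],[0,0,0,0,0,0],[0,0,0,0,0,0],[0,0,0,0,0,0],[0,0,0,0,0,0],[0,0,0,0,0,0]]
  ],
  "jaw": 1,
  "force": 30
}}

```text
time_s: 13.68
ee_pos: [600.5, 151.8, 65.6]
ee_rot: [20.1, 89.7, 25.9]
force: [4.2, 6.4, 1.3]
gripper_width: 24.6
```

```bash
python3 m.py 10 | head -2; python3 - <<'E'
from h import *
def inS(p):
    c,sn=np.cos(np.radians(PSI)),np.sin(np.radians(PSI));q=p-O;return np.stack([q[...,0]*c+q[...,1]*sn,-q[...,0]*sn+q[...,1]*c,p[...,2]],-1)
f=np.load("top10.npz");q=inS(cloud("top",f["d"]))
m=(q[...,2]>95)&(q[...,2]<112)&(abs(q[...,0])<50)&(q[...,1]>182)&(q[...,1]<240);w=q[m]
print(len(w),w.min(0),w.max(0))
c,s=np.cos(np.radians(PSI)),np.sin(np.radians(PSI));p=env.state()["ee_pos"]-O;print("tcp in S",p[0]*c+p[1]*s,-p[0]*s+p[1]*c)
E
```

```text
13.675 [600.49416213 151.82958451  65.57932084] [4.22744384 6.43533332 1.33821294] 24.644491788646935
black y [-72.4 -69.8  63.1  66.2] 1039 x -2.412447012137051
13 [-39.67400338 195.9055237   95.33763217] [ 25.7925235  196.72124915 100.55315079]
tcp in S 1.9502247342312415 223.31460531349128
```

View pics/wrist10.png

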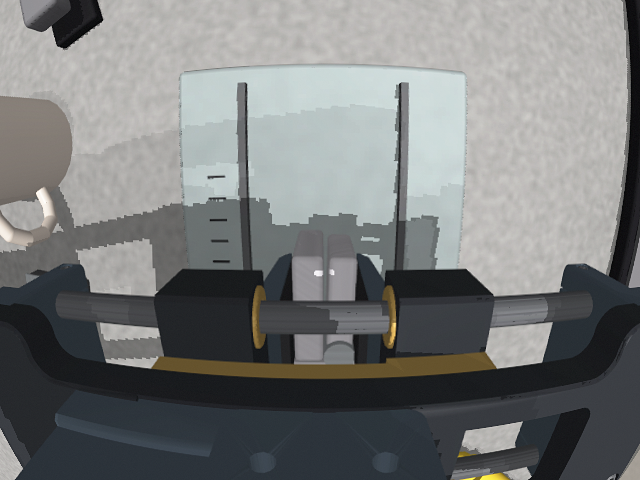

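View pics/side10.png

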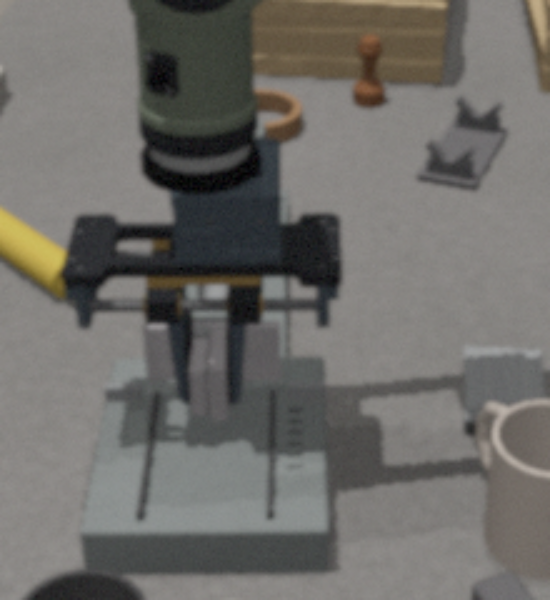

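View pics/top10.png

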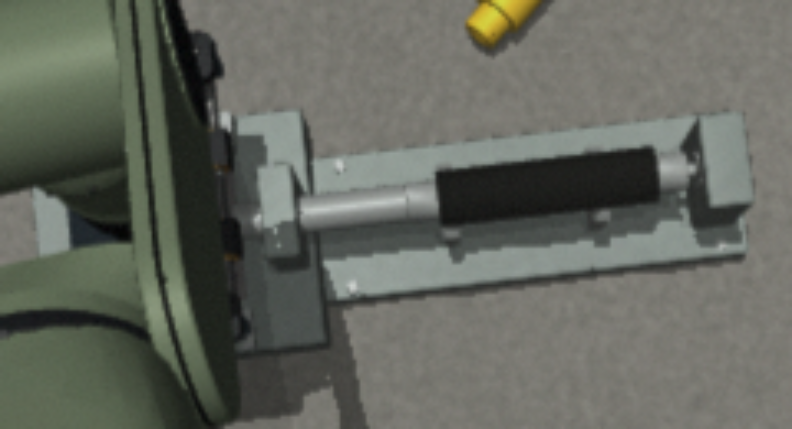

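The lever is shut flat on the bar, with the width at 24.6 mm. The leg is still at about 200 and the roller at -3.1. Handing in.

```bash
python3 -c "
from workcell import env
print(env.job_done()); s=env.state(); print(s['time_s'],s['force'],s['gripper_width'])"
```

```text
the job is handed in; nothing more can be done
None
the job is handed in; nothing more can be done
```

I laid the roller in the two saddles and let go of it. I then pushed the leg to the mark with the lever open, squeezed the lever shut, and handed in at about 13.8 s while still holding it. No verdict was reported.

| Last check | Reading |
|---|---|
| Crosshead | sealer y ≈ 200 to 201 mm (mark 200 ± 4) |
| Roller centre | y ≈ -3.1 mm, coaxial with the pins in the views |
| Finger opening on bar and lever | 24.6 mm (24 mm when fully closed); the lever looked flat along the bar in the wrist and side views |
| Grip | 30 N commanded |
| Force on the tool | about 4 N sideways and 6.4 N along the leg |

- **Roller x:** the top-view median for the black pixels read about -2.4 mm. The spread of those same pixels (about -18 to +16) puts the centre within 1 mm, so I took the median as a camera-angle bias.
- **Sealer axis:** the wrist and top cameras differed by about 2 to 3 mm across the sealer axis. The saddles centred the roller anyway.
- **Not checked:** I had no direct reading of the lever angle or the force on the bar. I also did not measure the other desk items for movement; the arm stayed clear of them.

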